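# Sweep the bamboo offcuts off the bench into the scrap bin

## Task

Clear the bench: sweep the three loose bamboo offcuts along the bench top and over its far edge with the fingers, so that they all drop into the scrap bin hanging there. Only push them, do not pick any of them up, and leave the two little hats and the paint pot standing where they are.

Things in the scene. Friction and masses are not known exactly. Their poses are not given: they have to be found in the camera images.
- bench_edge (a point): The top corner of the steel bench's straight far edge, at its middle: the edge runs along y through this point, the flat bench top is at its height (z = 0) on the robot's side, and beyond it there is only air and the bin. The top has no lip. Fixed.
- bin: Open sheet-metal scrap bin hung under the bench's far edge; fixed, somewhere else along the edge each time, square to it. Outside 180 mm (x, away from the robot) by 310 mm (y, along the edge) by 140 mm high; walls and floor 4 mm. Origin: centre of its underside. Its rim is 40 mm below the bench top and its near 25 mm lie under the bench: what goes over the edge within its width falls in.
- offcut_long: Loose flat rectangular offcut of split bamboo, pale straw colour, 64 mm long (its x), 28 mm wide (its y), 11 mm thick (its z), about 15 g; the longest of the three. It lies flat on the bench at any yaw and slides without rolling. Origin at the centre of its underside.
- offcut_middle: Loose flat rectangular offcut of split bamboo, pale straw colour, 56 mm long (its x), 28 mm wide (its y), 11 mm thick (its z), about 13 g; the middle-sized of the three. It lies flat on the bench at any yaw and slides without rolling. Origin at the centre of its underside.
- offcut_short: Loose flat rectangular offcut of split bamboo, pale straw colour, 48 mm long (its x), 28 mm wide (its y), 11 mm thick (its z), about 11 g; the shortest of the three. It lies flat on the bench at any yaw and slides without rolling. Origin at the centre of its underside.
- hat_painted: Freshly painted miniature cone-shaped hat of solid wood (red rim, white and blue rings, black tip), 68 mm across, 30 mm high, 40 g, loose, standing on its rim somewhere in the row of offcuts. Origin at the centre of its underside. To be left alone.
- hat_bare: The same hat in bare wood, 68 mm across, 30 mm high, 40 g, loose, off to one side. Origin at the centre of its underside. To be left alone.
- paint_pot: Small closed paint pot, 48 mm across, 48 mm high, 110 g, loose, off to the other side. Origin at the centre of its underside. To be left alone.

How it is judged:
By the outcome, as a careful person would: the job done as asked, in the order asked, and still so for the second after the job is handed in, with the robot touching nothing.
It also fails if it takes over 67 s, if anything falls off the work surface, if the arm or the gripper's body presses on something with over 40 N, if the wrist force passes 120 N, or if a joint passes its speed limit or range.

## Robot

A 7-joint arm with a two-finger parallel gripper is mounted at the origin on the work surface. World frame = base frame: x ahead of the robot, y to its left, z up, the work surface at z = 0. Lengths are in m, angles in rad, forces in N, time in s.
With the tool pointing down it reaches from about 0.425 to 0.95 m from the base axis. Payload 4.7 kg.
Tool frame: the origin (TCP) lies midway between the tips of the shut fingers; the grasp point (between the pads) lies 19 mm behind it; z points along the fingers, y is the direction in which the jaws open and shut (so a half turn about z gives the same grasp; the last joint's range is limited). The gripper opens to 87 mm and grips with 3 to 60 N. Pads are 19 mm wide; open, the fingers measure 117 mm over their backs; the gripper's body (75 mm by 190 mm) begins 51 mm behind the grasp point.
Start: joints at [-1.281, 0.469, -0.049, 1.532, 0.024, 1.141, -0.082], TCP at [0.212, 0.641, 0.223] pointing down, gripper open.
Joint ranges: [-2.59, 2.59], [-0.33, 1.99], [-1.39, 1.29], [0.1, 2.45], [-1.04, 4.18], [0.21, 1.99], [-2.66, 2.66]. Speed limits (rad/s): [2.57, 2.57, 3.14, 3.14, 3.14, 3.14, 3.14].

## Interface

Orientations are given as a rotation vector (axis times angle).
In Python, from rig import arm, eyes gives the robot as it stands. The module is installed in compiled form; this text tells all that it offers.
- The arm moves only by the tool servo_tool, never from a script. Its argument "plan" is a list that holds one entry, the list of rows, each a list of 7 numbers: the shift along the tool's x, y, z in m, then the turn, a rotation vector about the tool's x, y, z in degrees, then the opening in per cent of the stroke, from 0 (shut) to 100 (fully open). In form: [[[tx, ty, tz, wx, wy, wz, claw], ...]]. A call has 1 to 20 rows; each row is the pose to reach, as a shift and turn from the pose commanded when the call began, along the tool's axes at that moment; what a row does not reach only later rows make up. A row lasts 1/8 s, in which the tool goes at most 62.5 mm and 10.7 degrees, less where a joint would pass 70% of its speed; a pose out of reach is approached as far as the arm can. A call with a gripper value outside its range is refused whole. The fingers move at their own pace and stop on an object; the grip force is fixed at half the most. Time passes only in rows, so rows that repeat a pose let the fingers close. It gives the time, the measured TCP pose, the force and the opening at its end, in the units of the state.
- arm.get_state(): the state, without advancing time (a new reading comes with each control period).
- eyes.capture(name): name is "scene" or "top" or "wrist"; returns a dict with "img" (384x512x3 uint8, red, green, blue), "intrinsics" (3x3 intrinsics, pixels), "eye" and "orientation" of the camera in the world. Camera axes: x right, y up, looking along -z (the intrinsics and any distortion apply to the point x, -y, -z); pixel columns grow to the right and rows downward; lengths in m; the calibration is good to about 2 mm. A picture is of the moment at which its call begins. There is no depth.
- arm.job_done(): hands the job in, once; it reports no verdict.
The state is a dict: "time": time; "q": joint angles; "joint_vel": joint speeds; "effort": joint torques, N m; "eef_pos": TCP position; "orientation": TCP orientation; "contact_force": force on the tool from outside, world axes, zero at the start; "ft_torque": the same for the moment, N m; "opening": finger opening in m.
Only numpy, scipy, OpenCV 4.12 (cv2) and the standard library are available. Lean on these libraries where they do the work, as an engineer would, in place of code of your own. Each camera call takes 0.05 s, during which the arm holds its last target. There are 200 camera calls.

## Working session

There is one attempt and no reset: what is moved stays moved. The work goes in short steps, Python scripts to look and compute and a tool call to move; the robot and the scene stay as the last step left them, time stands still between calls to the robot, and variables do not carry over. Pictures are saved under pics/ and viewed, about 8 in all and at most 12, crops included, and the job is handed in when it is done.

Besides the shell and the picture viewer there is one more tool, called after "Emit:" by a JSON object that holds its "fn" and its "kwargs", one argument or row to a line. servo_tool: Moves the arm, as the interface text tells. Its arguments: {"type":"object","properties":{"plan":{"type":"array","items":{"type":"array","items":{"type":"array","items":{"type":"number"}}}}},"required":["plan"]}

```bash
mkdir -p pics; python3 - <<'E'
from rig import arm, eyes
import cv2,pickle
s=arm.get_state();print(s['time'],s['eef_pos'],s['orientation'],s['opening'])
for n in("top","scene"):
    c=eyes.capture(n);pickle.dump(c,open(n+'.pkl','wb'));cv2.imwrite(f'pics/{n}0.png',cv2.resize(c['img'][:,:,::-1],(800,600),interpolation=cv2.INTER_CUBIC))
    print({k:v for k,v in c.items() if k!='img'})
E
```

```text
0.0 [0.21134714 0.64043903 0.22150139] [-4.98455370e-01 -3.10156588e+00  3.01080959e-03] 0.08710933229572212
{'intrinsics': array([[355.13181078,   0.        , 251.46386374],
       [  0.        , 355.13181078, 191.95589304],
       [  0.        ,   0.        ,   1.        ]]), 'eye': array([0.56059844, 0.02072012, 0.77606713]), 'orientation': array([ 0.06910079, -0.08375599, -1.59318319])}
{'intrinsics': array([[468.96562917,   0.        , 257.30034545],
       [  0.        , 468.96562917, 187.35711734],
       [  0.        ,   0.        ,   1.        ]]), 'eye': array([0.96623825, 0.41841195, 0.82617096]), 'orientation': array([0.2352041 , 0.66376207, 2.35473633])}
```

View pics/top0.png

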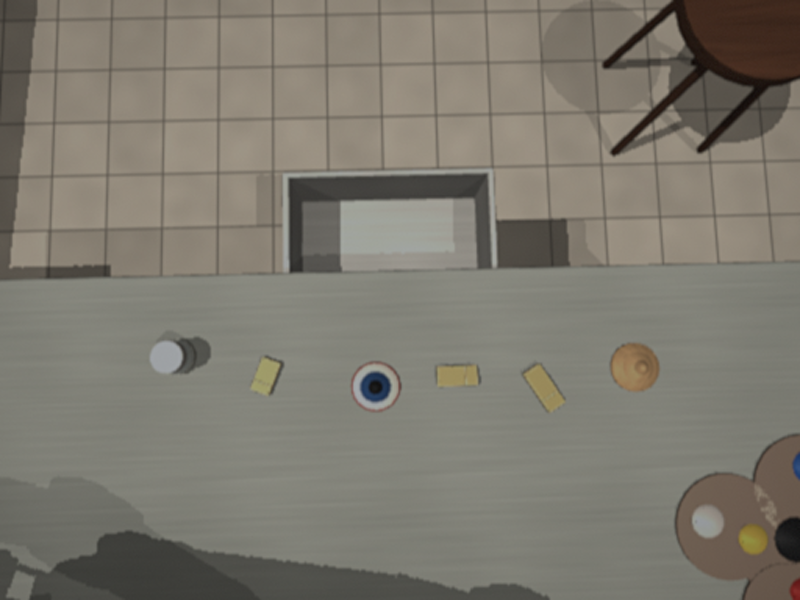

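View pics/scene0.png

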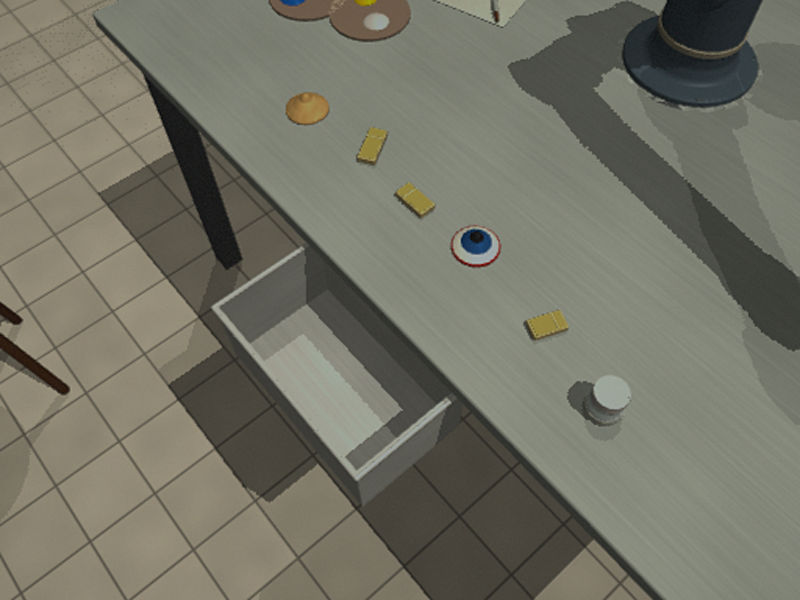

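The top view, enlarged 1.5625x, has +x up and +y left. It shows the pot at (168,357), the short offcut at (266,376), the painted hat at (375,386), the middle offcut at (458,376), the long one at (544,388) and the bare hat at (634,367). The edge is at row ~270 and the bin rim spans columns 286..494. The scene view agrees with this.

```bash
cat >h.py <<'E'
import numpy as np,cv2
from scipy.spatial.transform import Rotation as R
def w(c,uv,z):
    K=c['intrinsics'];p=np.array([(uv[0]-K[0,2])/K[0,0],-(uv[1]-K[1,2])/K[1,1],-1])
    d=R.from_rotvec(c['orientation']).apply(p);e=c['eye'];return e+d*(z-e[2])/d[2]
def offcuts(c):
    im=c['img'];h=cv2.cvtColor(im,cv2.COLOR_RGB2HSV)
    m=cv2.inRange(h,(20,75,110),(34,255,255))
    n,l,st,_=cv2.connectedComponentsWithStats(m);out=[]
    for i in range(1,n):
        if st[i,4]<80: continue
        pts=np.argwhere(l==i)[:,::-1]
        P=np.array([w(c,p,.011)[:2] for p in pts])
        r=cv2.minAreaRect((P*1000).astype(np.float32));out.append((st[i,4],r,cv2.boxPoints(r).round(0).tolist()))
    return out
E
python3 - <<'E'
from h import *;import pickle
s=1/1.5625
for n in('top','scene'):
    c=pickle.load(open(n+'.pkl','rb'))
    for o in offcuts(c):print(n,o)
    P={'top':{'pot':(168,357,.048),'hat':(375,386,.01),'bare':(637,366,.02),'edgeL':(100,277,0),'edgeM':(400,270,0),'edgeR':(700,264,0),'binL':(286,178,-.04),'binR':(493,173,-.04),'binL2':(286,265,-.04),'binR2':(494,260,-.04),'hatL':(350,386,0),'hatR':(400,386,0)},
    'scene':{'pot':(611,393,.048),'hat':(476,248,.0),'bare':(307,110,0.0),'edge':(300,238,0),'binR':(303,249,-.04),'binL':(448,402,-.04)}}[n]
    for k,v in P.items():print(n,k,w(c,(v[0]*s,v[1]*s),v[2]).round(4))
E
```

```text
top (np.int32(235), ((535.8141479492188, 188.98526000976562), (25.476417541503906, 42.984928131103516), 67.87525939941406), [[511.0, 185.0], [551.0, 169.0], [561.0, 193.0], [521.0, 209.0]])
top (np.int32(374), ((510.4493713378906, -190.24234008789062), (61.670867919921875, 27.519058227539062), 31.663394927978516), [[477.0, -195.0], [491.0, -218.0], [544.0, -186.0], [529.0, -162.0]])
top (np.int32(308), ((529.7310180664062, -72.53805541992188), (53.654449462890625, 25.448137283325195), 88.60601043701172), [[516.0, -99.0], [542.0, -100.0], [543.0, -46.0], [518.0, -45.0]])
top (np.int32(292), ((303.9068908691406, -458.792724609375), (37.7117919921875, 38.72894287109375), 84.86930847167969), [[283.0, -476.0], [322.0, -479.0], [325.0, -442.0], [286.0, -438.0]])
top pot [0.5636 0.3074 0.048 ]
top hat [0.5175 0.04   0.01  ]
top bare [ 0.5362 -0.3165  0.02  ]
top edgeL [0.678  0.4232 0.    ]
top edgeM [0.6783 0.0015 0.    ]
top edgeR [ 0.6771 -0.4248  0.    ]
top binL [ 0.8283  0.1688 -0.04  ]
top binR [ 0.8294 -0.144  -0.04  ]
top binL2 [ 0.6957  0.1696 -0.04  ]
top binR2 [ 0.6962 -0.1399 -
[... 352 characters left out ...]
.448211669921875), 32.770957946777344), [[478.0, -194.0], [493.0, -218.0], [547.0, -183.0], [532.0, -160.0]])
scene (np.int32(242), ((532.3505859375, -70.3353042602539), (26.638668060302734, 56.192020416259766), 1.1795657873153687), [[518.0, -43.0], [520.0, -99.0], [546.0, -98.0], [545.0, -42.0]])
scene (np.int32(290), ((538.2255249023438, 192.4044189453125), (28.003677368164062, 46.307861328125), 69.15190124511719), [[512.0, 188.0], [555.0, 171.0], [565.0, 197.0], [522.0, 214.0]])
scene pot [0.5692 0.3137 0.048 ]
scene hat [0.5206 0.0446 0.    ]
scene bare [ 0.5387 -0.3172  0.    ]
scene edge [ 0.6928 -0.1272  0.    ]
scene binR [ 0.6879 -0.1351 -0.04  ]
scene binL [ 0.6898  0.1752 -0.04  ]
```

Both cameras agree within about 3 mm, and the sizes match. Edge is at x≈0.685 and the bin interior spans y≈-0.136..0.166. My plan is to push each piece with nearly shut fingers:
- **Short:** heading -26°.
- **Middle:** straight +x.
- **Long:** along its own axis, +32°.

First I hover behind the short one.

Emit:
{"fn": "servo_tool", "kwargs": {
  "plan": [
    [[-0.391,-0.317,0.12,0,0,7.7,10],[-0.391,-0.317,0.12,0,0,7.7,10],[-0.391,-0.317,0.12,0,0,7.7,10],[-0.391,-0.317,0.12,0,0,7.7,10],[-0.391,-0.317,0.12,0,0,7.7,10],[-0.391,-0.317,0.12,0,0,7.7,10],[-0.391,-0.317,0.12,0,0,7.7,10],[-0.391,-0.317,0.12,0,0,7.7,10],[-0.391,-0.317,0.12,0,0,7.7,10],[-0.391,-0.317,0.12,0,0,7.7,10],[-0.391,-0.317,0.12,0,0,7.7,10],[-0.391,-0.317,0.12,0,0,7.7,10],[-0.391,-0.317,0.12,0,0,7.7,10],[-0.391,-0.317,0.12,0,0,7.7,10]]
  ]
}}

```text
time: 1.85
eef_pos: [0.4832, 0.2181, 0.1027]
orientation: [0.704, 3.062, 0.001]
contact_force: [-0.3, -0.3, -0.2]
opening: 0.0085
```

Emit:
{"fn": "servo_tool", "kwargs": {
  "plan": [
    [[0,0,0.05,0,0,0,10],[0,0,0.08,0,0,0,10],[0,0,0.09,0,0,0,10],[0,0,0.096,0,0,0,10],[0,0,0.097,0,0,0,10],[0,0,0.097,0,0,0,10]]
  ]
}}

```text
time: 2.6
eef_pos: [0.4841, 0.2178, 0.0064]
orientation: [0.706, 3.06, 0.002]
contact_force: [0.3, -0.2, -0.4]
opening: 0.0082
```

```bash
python3 - <<'E'
from rig import arm, eyes
import cv2
s=arm.get_state();print(s['time'],s['eef_pos'],s['contact_force'],s['q'])
c=eyes.capture("scene");cv2.imwrite('pics/s1.png',cv2.resize(c['img'][140:300,250:450,::-1],(800,640),interpolation=cv2.INTER_CUBIC)[:600])
E
```

```text
2.6 [0.48412154 0.21780029 0.00641197] [ 0.2764551  -0.1902801  -0.36075691] [-0.57053271  0.53004734  0.08738137  2.05419548 -0.08355074  0.5587844
  0.69329655]
```

View pics/s1.png

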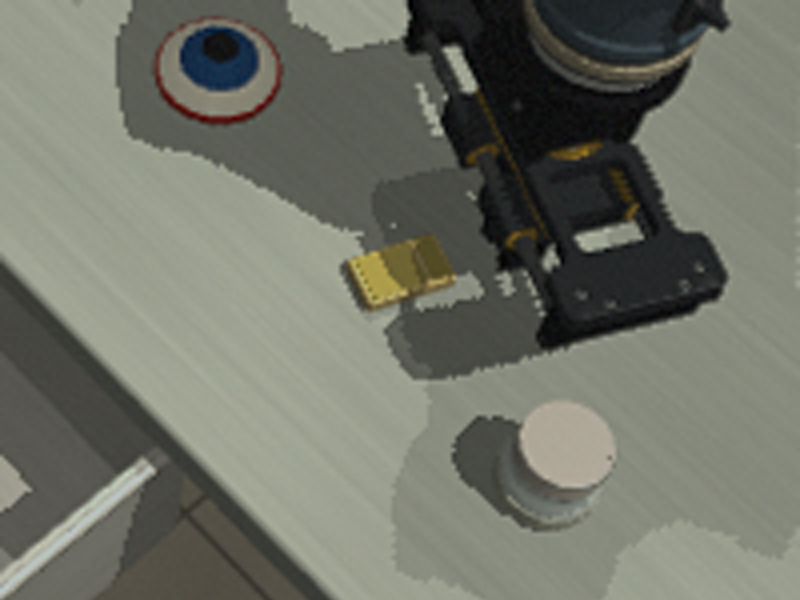

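The short offcut is at (400,272) in the crop, with the fingers down behind it at about (500,270) and the pot and hat well clear. I'll push it most of the way, then check.

Emit:
{"fn": "servo_tool", "kwargs": {
  "plan": [
    [[-0.01,0,0.001,0,0,0,10],[-0.02,0,0.001,0,0,0,10],[-0.03,0,0.001,0,0,0,10],[-0.04,0,0.001,0,0,0,10],[-0.05,0,0.001,0,0,0,10],[-0.06,0,0.001,0,0,0,10],[-0.07,0,0.001,0,0,0,10],[-0.08,0,0.001,0,0,0,10],[-0.09,0,0.001,0,0,0,10],[-0.1,0,0.001,0,0,0,10],[-0.11,0,0.001,0,0,0,10],[-0.12,0,0.001,0,0,0,10],[-0.13,0,0.001,0,0,0,10],[-0.14,0,0.001,0,0,0,10],[-0.15,0,0.001,0,0,0,10],[-0.15,0,0.001,0,0,0,10]]
  ]
}}

```text
time: 4.65
eef_pos: [0.6192, 0.151, 0.0045]
orientation: [0.707, 3.06, -0.0]
contact_force: [-0.5, -1.0, -0.8]
opening: 0.0084
```

```bash
python3 - <<'E'
from rig import arm, eyes
import cv2
c=eyes.capture("scene");cv2.imwrite('pics/s2.png',cv2.resize(c['img'][140:300,220:420,::-1],(700,560),interpolation=cv2.INTER_CUBIC))
from h import *
print([o[1] for o in offcuts(c)])
E
```

```text
[((537.9824829101562, -304.3332824707031), (46.57370376586914, 25.983461380004883), 77.66801452636719), ((513.72900390625, -189.21319580078125), (62.65827178955078, 27.29996109008789), 33.04219436645508), ((532.0687255859375, -67.67865753173828), (58.199642181396484, 26.712114334106445), 89.85509490966797), ((663.2916870117188, 138.0576934814453), (26.44350814819336, 47.702064514160156), 25.248971939086914)]
```

View pics/s2.png

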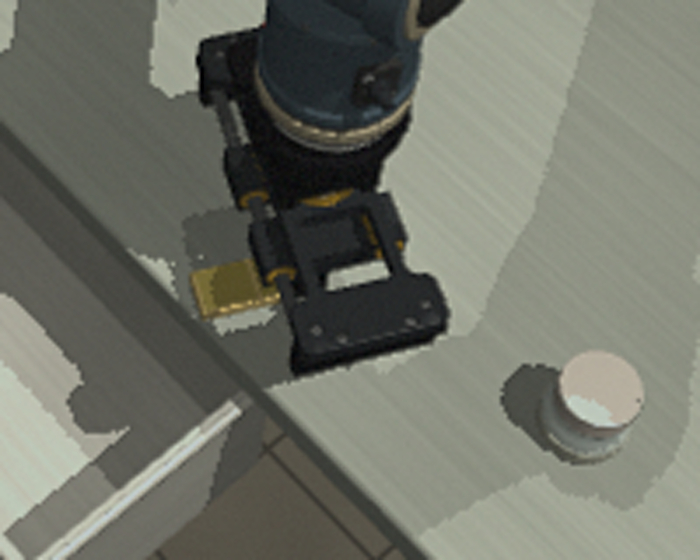

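The short piece at (235,288) in the crop is running straight ahead of the fingers, with its nose at the edge and inside the bin wall. I'll finish the push and lift.

Emit:
{"fn": "servo_tool", "kwargs": {
  "plan": [
    [[-0.01,0,0,0,0,0,10],[-0.02,0,0,0,0,0,10],[-0.03,0,0,0,0,0,10],[-0.04,0,0,0,0,0,10],[-0.05,0,0,0,0,0,10],[-0.06,0,0,0,0,0,10],[-0.07,0,0,0,0,0,10],[-0.08,0,0,0,0,0,10],[-0.09,0,0,0,0,0,10],[-0.09,0,0,0,0,0,10],[-0.09,0,-0.05,0,0,0,10],[-0.09,0,-0.09,0,0,0,10],[-0.09,0,-0.12,0,0,0,10],[-0.09,0,-0.12,0,0,0,10]]
  ]
}}

```text
time: 6.45
eef_pos: [0.7008, 0.113, 0.1277]
orientation: [0.704, 3.057, 0.004]
contact_force: [-0.1, 0.2, -1.1]
opening: 0.0089
```

```bash
python3 - <<'E'
from rig import arm, eyes
import cv2,numpy as np
s=arm.get_state();print(s['time'],s['eef_pos'],s['orientation'])
c=eyes.capture("scene");cv2.imwrite('pics/s3.png',cv2.resize(c['img'][:,:,::-1],(700,525),interpolation=cv2.INTER_CUBIC))
E
```

```text
6.45 [0.70079615 0.11302534 0.12769219] [0.7040623  3.05658497 0.00425608]
```

View pics/s3.png

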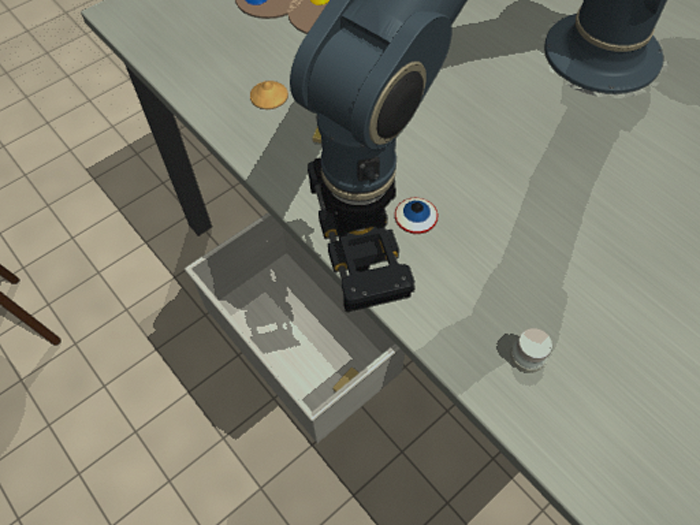

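The short offcut lies in the bin at (345,380), and the hats and pot haven't moved. The middle one is next.

Emit:
{"fn": "servo_tool", "kwargs": {
  "plan": [
    [[0.114,-0.259,0.025,0,0,-26,25],[0.114,-0.259,0.025,0,0,-26,25],[0.114,-0.259,0.025,0,0,-26,25],[0.114,-0.259,0.025,0,0,-26,25],[0.114,-0.259,0.025,0,0,-26,25],[0.114,-0.259,0.025,0,0,-26,25],[0.114,-0.259,0.025,0,0,-26,25],[0.114,-0.259,0.025,0,0,-26,25],[0.114,-0.259,0.025,0,0,-26,25],[0.114,-0.259,0.025,0,0,-26,25],[0.114,-0.259,0.025,0,0,-26,25]]
  ]
}}

```text
time: 7.88
eef_pos: [0.4835, -0.0704, 0.0995]
orientation: [0.002, -3.142, -0.0]
contact_force: [-0.2, 0.2, -0.2]
opening: 0.0219
```

Emit:
{"fn": "servo_tool", "kwargs": {
  "plan": [
    [[0,0,0.05,0,0,0,25],[0,0,0.08,0,0,0,25],[0,0,0.09,0,0,0,25],[0,0,0.095,0,0,0,25],[0,0,0.095,0,0,0,25],[-0.01,0,0.095,0,0,0,25],[-0.02,0,0.095,0,0,0,25],[-0.03,0,0.095,0,0,0,25],[-0.04,0,0.095,0,0,0,25],[-0.05,0,0.095,0,0,0,25],[-0.06,0,0.095,0,0,0,25],[-0.07,0,0.095,0,0,0,25],[-0.08,0,0.095,0,0,0,25],[-0.09,0,0.095,0,0,0,25],[-0.1,0,0.095,0,0,0,25],[-0.11,0,0.095,0,0,0,25],[-0.12,0,0.095,0,0,0,25],[-0.13,0,0.095,0,0,0,25],[-0.14,0,0.095,0,0,0,25],[-0.14,0,0.095,0,0,0,25]]
  ]
}}

```text
time: 10.38
eef_pos: [0.6243, -0.0704, 0.0045]
orientation: [-0.001, 3.141, 0.0]
contact_force: [-0.7, -0.9, -0.4]
opening: 0.022
```

```bash
python3 - <<'E'
from rig import arm, eyes
import cv2
from h import *
for n in('scene','top'):
    c=eyes.capture(n)
    print(n,[(np.round(o[1][0]),np.round(o[1][1]),o[1][2]) for o in offcuts(c)])
E
```

```text
scene []
top [(array([703., 110.]), array([35., 18.]), 9.406709671020508), (array([ 303., -460.]), array([38., 39.]), 40.76884078979492)]
```

Emit:
{"fn": "servo_tool", "kwargs": {
  "plan": [
    [[-0.01,0,0,0,0,0,25],[-0.02,0,0,0,0,0,25],[-0.03,0,0,0,0,0,25],[-0.04,0,0,0,0,0,25],[-0.05,0,0,0,0,0,25],[-0.06,0,0,0,0,0,25],[-0.07,0,0,0,0,0,25],[-0.08,0,0,0,0,0,25],[-0.08,0,0,0,0,0,25],[-0.08,0,-0.05,0,0,0,10],[-0.08,0,-0.1,0,0,0,10],[-0.08,0,-0.12,0,0,0,10],[-0.08,0,-0.12,0,0,0,10]]
  ]
}}

```text
time: 12.1
eef_pos: [0.7039, -0.0705, 0.1259]
orientation: [-0.001, 3.139, -0.0]
contact_force: [-0.1, -0.1, -0.3]
opening: 0.0091
```

```bash
python3 - <<'E'
from rig import arm, eyes
import cv2
s=arm.get_state();print(s['time'],s['eef_pos'],s['orientation'])
c=eyes.capture("scene");cv2.imwrite('pics/s4.png',cv2.resize(c['img'][:,:,::-1],(700,525),interpolation=cv2.INTER_CUBIC))
E
```

```text
12.1 [ 0.70388586 -0.07051163  0.12590292] [-9.14088964e-04  3.13905385e+00 -6.41306771e-05]
```

View pics/s4.png

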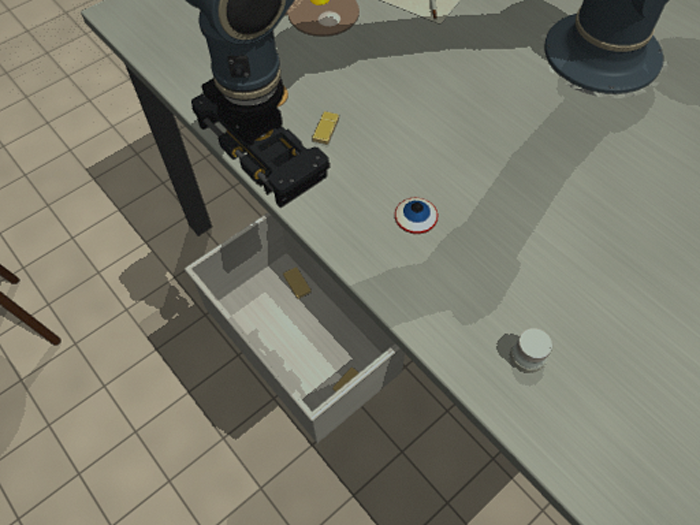

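The middle offcut is in the bin at (297,282). The long one is still at (326,127).

Emit:
{"fn": "servo_tool", "kwargs": {
  "plan": [
    [[0.243,-0.151,0.025,0,0,-32,10],[0.243,-0.151,0.025,0,0,-32,10],[0.243,-0.151,0.025,0,0,-32,10],[0.243,-0.151,0.025,0,0,-32,10],[0.243,-0.151,0.025,0,0,-32,10],[0.243,-0.151,0.025,0,0,-32,10],[0.243,-0.151,0.025,0,0,-32,10],[0.243,-0.151,0.025,0,0,-32,10],[0.243,-0.151,0.025,0,0,-32,10],[0.243,-0.151,0.025,0,0,-32,10],[0.243,-0.151,0.025,0,0,-32,10],[0.243,-0.151,0.025,0,0,-32,10]]
  ]
}}

```text
time: 13.65
eef_pos: [0.4605, -0.2215, 0.0995]
orientation: [-0.867, 3.02, 0.0]
contact_force: [-0.2, 0.8, -0.4]
opening: 0.0086
```

Emit:
{"fn": "servo_tool", "kwargs": {
  "plan": [
    [[0,0,0.05,0,0,0,10],[0,0,0.08,0,0,0,10],[0,0,0.09,0,0,0,10],[0,0,0.095,0,0,0,10],[0,0,0.095,0,0,0,10],[-0.01,0,0.095,0,0,0,10],[-0.02,0,0.095,0,0,0,10],[-0.03,0,0.095,0,0,0,10],[-0.04,0,0.095,0,0,0,10],[-0.05,0,0.095,0,0,0,10],[-0.06,0,0.095,0,0,0,10],[-0.07,0,0.095,0,0,0,10],[-0.08,0,0.095,0,0,0,10],[-0.09,0,0.095,0,0,0,10],[-0.1,0,0.095,0,0,0,10],[-0.11,0,0.095,0,0,0,10],[-0.12,0,0.095,0,0,0,10],[-0.13,0,0.095,0,0,0,10],[-0.14,0,0.095,0,0,0,10],[-0.14,0,0.095,0,0,0,10]]
  ]
}}

```text
time: 16.15
eef_pos: [0.58, -0.1465, 0.0045]
orientation: [-0.869, 3.018, 0.0]
contact_force: [0.5, -0.3, -0.2]
opening: 0.0086
```

```bash
python3 - <<'E'
from rig import arm, eyes
import cv2
c=eyes.capture("scene");cv2.imwrite('pics/s5.png',cv2.resize(c['img'][40:240,120:370,::-1],(700,560),interpolation=cv2.INTER_CUBIC))
from h import *
print([o[1] for o in offcuts(c)]);print([o[1] for o in offcuts(eyes.capture('top'))])
E
```

```text
[((622.6336059570312, -119.1209716796875), (55.48860168457031, 27.338233947753906), 32.30234909057617)]
[((709.6202392578125, 110.5135498046875), (21.525259017944336, 20.049522399902344), 8.567017555236816), ((623.5369873046875, -118.58771514892578), (44.22779846191406, 27.899799346923828), 31.673830032348633)]
```

View pics/s5.png

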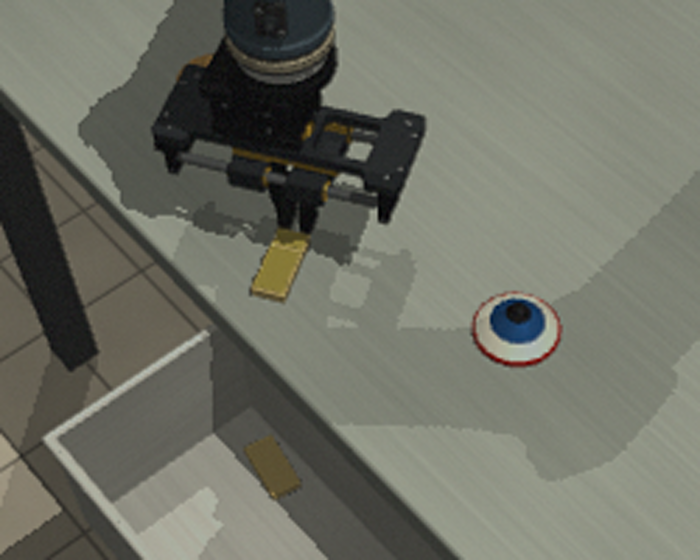

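The long piece at (280,265) in the crop is flush ahead of the fingers at 32° and heading inside the bin. I'll finish the push and lift away.

Emit:
{"fn": "servo_tool", "kwargs": {
  "plan": [
    [[-0.01,0,0,0,0,0,10],[-0.02,0,0,0,0,0,10],[-0.03,0,0,0,0,0,10],[-0.04,0,0,0,0,0,10],[-0.05,0,0,0,0,0,10],[-0.06,0,0,0,0,0,10],[-0.07,0,0,0,0,0,10],[-0.08,0,0,0,0,0,10],[-0.09,0,0,0,0,0,10],[-0.1,0,0,0,0,0,10],[-0.11,0,0,0,0,0,10],[-0.12,0,0,0,0,0,10],[-0.13,0,0,0,0,0,10],[-0.145,0,0,0,0,0,10],[-0.145,0,0,0,0,0,10],[-0.145,0,-0.05,0,0,0,10],[-0.145,0,-0.1,0,0,0,10],[-0.145,0,-0.15,0,0,0,10],[-0.145,0,-0.2,0,0,0,10],[-0.145,0,-0.2,0,0,0,10]]
  ]
}}

```text
time: 18.75
eef_pos: [0.7046, -0.071, 0.2103]
orientation: [-0.863, 3.011, -0.005]
contact_force: [0.1, -0.8, -0.6]
opening: 0.0089
```

```bash
python3 - <<'E'
from rig import arm, eyes
import cv2,numpy as np
s=arm.get_state();print(s['time'],s['eef_pos'],s['contact_force'])
a,b=[cv2.resize(eyes.capture(n)['img'][:,:,::-1],(400,300),interpolation=cv2.INTER_AREA) for n in('scene','top')]
cv2.imwrite('pics/s6.png',cv2.resize(np.hstack([a,b]),(800,300)))
c=eyes.capture('scene');cv2.imwrite('pics/s7.png',cv2.resize(c['img'][:,:,::-1],(700,525),interpolation=cv2.INTER_CUBIC))
E
```

```text
18.75 [ 0.70458394 -0.07099038  0.21028051] [ 0.0722796  -0.76537486 -0.57171581]
```

View pics/s7.png

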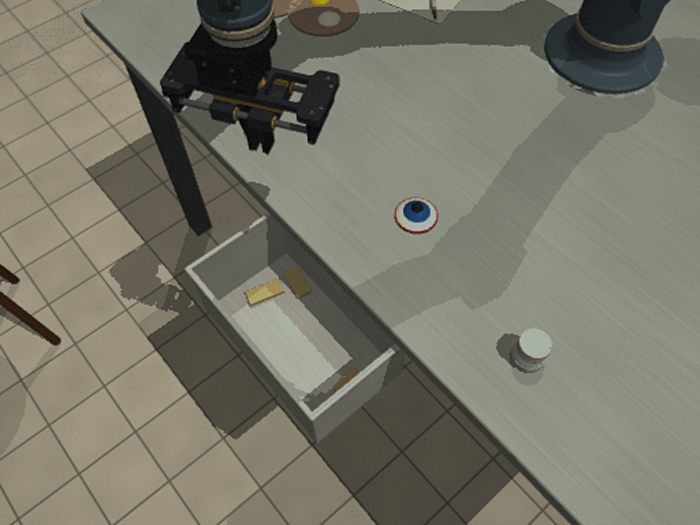

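All three are in the bin, at (265,292), (297,282) and (345,380). The painted hat and pot are unmoved. The arm hides the bare hat here, so I'll check it from the top.

View pics/s6.png

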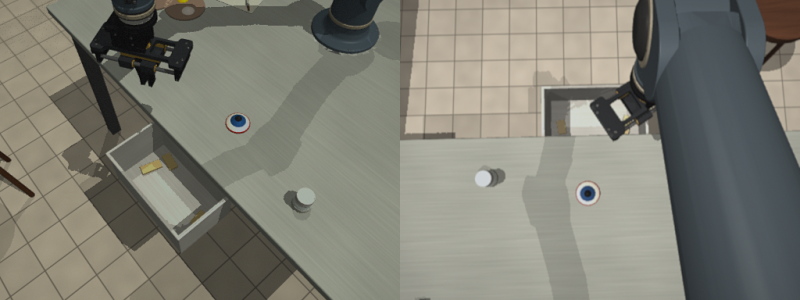

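The bare hat is hidden in both views, so I'll move the arm aside to see it.

Emit:
{"fn": "servo_tool", "kwargs": {
  "plan": [
    [[-0.106,0.17,0,0,0,0,10],[-0.106,0.17,0,0,0,0,10],[-0.106,0.17,0,0,0,0,10],[-0.106,0.17,0,0,0,0,10],[-0.106,0.17,0,0,0,0,10],[-0.106,0.17,0,0,0,0,10],[-0.106,0.17,0,0,0,0,10],[-0.106,0.17,0,0,0,0,10]]
  ]
}}

```text
time: 19.9
eef_pos: [0.702, 0.1283, 0.2046]
orientation: [-0.864, 3.021, -0.001]
contact_force: [0.3, 0.1, -0.5]
opening: 0.0085
```

```bash
python3 - <<'E'
from rig import arm, eyes
import cv2,numpy as np
a,b=[cv2.resize(eyes.capture(n)['img'][:,:,::-1],(400,300),interpolation=cv2.INTER_AREA) for n in('scene','top')]
cv2.imwrite('pics/s8.png',np.hstack([a,b]))
E
```

```text
(no output)
```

View pics/s8.png

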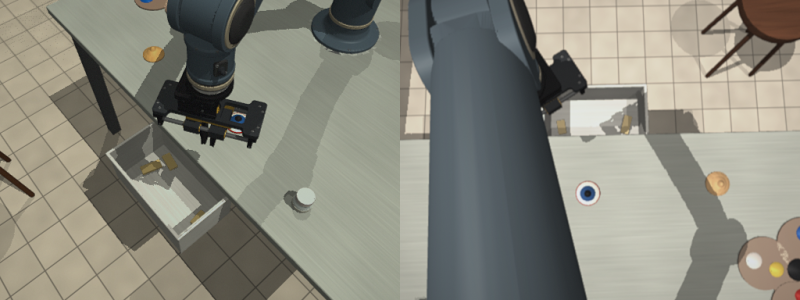

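The bare hat is at its first place: (717,183) here means (317,183) in the half-size top view, and it started at (634,367)/2. All three offcuts are in the bin.

```bash
python3 -c "
from rig import arm
arm.job_done()"
```

```text
the job is handed in; nothing more can be done
```

All three offcuts are in the scrap bin, and I handed the job in at about 20 s of the 67 s allowed. I swept them one at a time with nearly shut fingers: the short one at -26°, the middle one straight ahead, and the long one along its own axis at +32°.

The last pictures showed the three pieces on the bin floor and both hats and the pot standing where they started. The force readings at the end of each move stayed around 1 N. I judged the hats and pot by eye against the first pictures and did not re-measure them. No check failed or disagreed.

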